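# Make up two job trays at the jeweller's bench

## Task

Make up tomorrow's two job trays from the stock: the yellow tray gets the green L-shaped wax slab and the box of blue stones (there is just room for both if the slab is turned to lie along the tray and the box goes in its notch); the blue tray gets the pink mould, the box of red stones and the piece of purple ring wax, side by side. Everything lies flat on the floor of its tray, the same way up as now, nothing up on a lip or on top of another piece, and is set down gently, not dropped. Leave the box of green stones and the white mould where they are.

Things in the scene. Friction and masses are not known exactly. Their poses are not given: they have to be found in the camera images.
- tray_yellow: the yellow plastic job tray, empty and fixed. Inside 134 mm (along its x) by 96 mm (along its y); the origin is the centre of its underside, on the bench. Floor 3 mm thick; the lip round it is 4 mm thick and its top is 9 mm above the bench, 6 mm above the tray floor. z up.
- tray_blue: the blue plastic job tray, empty and fixed. Inside 190 mm (along its x) by 104 mm (along its y); the origin is the centre of its underside, on the bench. Floor 3 mm thick; the lip round it is 4 mm thick and its top is 9 mm above the bench, 6 mm above the tray floor. z up.
- slab_c (a point): dark green wax slab, 16 mm thick, 75 g, lying flat: an L, 118 mm (x) by 80 mm (y) with a 90 x 52 mm corner sawn out at +x +y. Arms 28 mm wide: the long one runs along x, middle line at y = -26 mm; the short one along y, middle line at x = -45 mm. The point is the centre of the full 118 x 80 rectangle, half-way up, in the open notch: grasp an arm. Centre of mass x -14, y -14 mm. z up.
- stones_blue_c (a point): a square gem box: black frame with a glass lid, through which nine blue stones on white foam are seen; 42 x 42 mm, 26 mm high, about 45 g, lying on the bench right way up. The point is its centre, 13 mm above its underside; x and y square to its sides, z up.
- stones_red_c (a point): a square gem box: black frame with a glass lid, through which nine red stones on white foam are seen; 42 x 42 mm, 26 mm high, about 45 g, lying on the bench right way up. The point is its centre, 13 mm above its underside; x and y square to its sides, z up.
- mould_pink_c (a point): a pink vulcanised rubber mould, a plain block 73 x 48 mm, 24 mm high, with a dark parting line round the middle of its sides and a brass-coloured sprue hole in one end; about 95 g. The point is its centre, 12 mm above its underside; x along the 73 mm, y along the 48 mm, z up.
- ring_wax_c (a point): a short length of purple ring-carving wax with a 16 mm bore along it, lying on its flat side: 42 mm long (along x), 30 mm wide (along y), 30 mm high; sides upright for the lower 15 mm, rounded over (radius 15 mm) above; about 28 g. The point is its centre, 15 mm above its underside; z up.
- stones_green_c (a point): a square gem box: black frame with a glass lid, through which nine green stones on white foam are seen; 42 x 42 mm, 26 mm high, about 45 g, lying on the bench right way up. The point is its centre, 13 mm above its underside; x and y square to its sides, z up. Not part of either kit: it stays where it is.
- mould_white_c (a point): a white vulcanised rubber mould, a plain block 73 x 48 mm, 24 mm high, with a dark parting line round the middle of its sides and a brass-coloured sprue hole in one end; about 95 g. The point is its centre, 12 mm above its underside; x along the 73 mm, y along the 48 mm, z up. Not part of either kit: it stays where it is.

How it is judged:
At the end, for the whole second after the job is handed in: Each of the five pieces has its centre inside its own tray, at a height within 2.5 mm of lying on the tray floor, level within 0.05 rad (slab 0.035), and at rest (under 0.01 m/s). Green stones and white mould lie within 30 mm of where they were (x of slab_c in the frame of tray_yellow between -0.067 and 0.067 m and y of slab_c in the frame of tray_yellow between -0.048 and 0.048 m and z of slab_c in the frame of tray_yellow between 0.0085 and 0.0135 m and angle between slab_c's own z axis and vertical below 0.035 rad and linear speed of each of slab, stones_blue, mould_pink, stones_red, ring_wax below 0.01 m/s and x of stones_blue_c in the frame of tray_yellow between -0.067 and 0.067 m and y of stones_blue_c in the frame of tray_yellow between -0.048 and 0.048 m and z of stones_blue_c in the frame of tray_yellow between 0.0135 and 0.0185 m and angle between each of stones_blue_c, mould_pink_c, stones_red_c, ring_wax_c's own z axis and vertical below 0.05 rad and x of mould_pink_c in the frame of tray_blue between -0.095 and 0.095 m and y of mould_pink_c in the frame of tray_blue between -0.052 and 0.052 m and z of mould_pink_c in the frame of tray_blue between 0.0125 and 0.0175 m and x of stones_red_c in the frame of tray_blue between -0.095 and 0.095 m and y of stones_red_c in the frame of tray_blue between -0.052 and 0.052 m and z of stones_red_c in the frame of tray_blue between 0.0135 and 0.0185 m and x of ring_wax_c in the frame of tray_blue between -0.095 and 0.095 m and y of ring_wax_c in the frame of tray_blue between -0.052 and 0.052 m and z of ring_wax_c in the frame of tray_blue between 0.0155 and 0.0205 m and distance of each of stones_green_c, mould_white_c from where it was at the start of the episode below 0.03 m); the robot touches nothing.
It fails at once if the box of green stones or the white mould was moved by more than 30 mm (distance of any of stones_green_c, mould_white_c from where it was at the start of the episode above 0.03 m).
It fails at once if a piece was dropped (moving faster than 1 m/s, a fall of about 5 cm, while the fingers do not touch it) ((linear speed of slab above 1 m/s and contact force between the fingers and slab below 0.02 N) or (linear speed of stones_blue above 1 m/s and contact force between the fingers and stones_blue below 0.02 N) or (linear speed of mould_pink above 1 m/s and contact force between the fingers and mould_pink below 0.02 N) or (linear speed of stones_red above 1 m/s and contact force between the fingers and stones_red below 0.02 N) or (linear speed of ring_wax above 1 m/s and contact force between the fingers and ring_wax below 0.02 N)).
It also fails if it takes over 136 s, if anything falls off the work surface, if the arm or the gripper's body presses on something with over 40 N, if the wrist force passes 120 N, or if a joint passes its speed limit or range.

## Robot

A 6-joint arm with a two-finger parallel gripper is mounted at the origin on the work surface. World frame = base frame: x ahead of the robot, y to its left, z up, the work surface at z = 0. Lengths are in m, angles in rad, forces in N, time in s.
With the tool pointing down it reaches from about 0.4 to 0.825 m from the base axis. Payload 7 kg.
Tool frame: the origin (TCP) lies on the centre line of the jaws, within the pads' length; the fingertips stand 22 mm ahead of it and the grasp point (between the pads) lies 3 mm ahead of it; z points along the fingers, y is the line along which they close (so a half turn about z gives the same grasp; the last joint's range is limited). The gripper opens to 88 mm and grips with 3 to 60 N. Pads are 19 mm wide; open, the fingers measure 130 mm over their backs; the gripper's body (78 mm by 193 mm) begins 47 mm behind the grasp point.
Start: joints at [-0.939, 0.359, 0.012, 0, -1.224, -0.288], TCP at [0.227, -0.635, 0.249] pointing down, gripper open.
Joint ranges: [-3.07, 3.07], [-1.43, 2.12], [-1.02, 1.25], [-3.03, 1.67], [-3.05, -0], [-3.03, 3.03]. Speed limits (rad/s): [2.39, 2.39, 3.01, 3.14, 3.14, 3.14].

## Interface

Orientations are given as [roll, pitch, yaw] about the fixed x, y, z axes, in that order (R = Rz(yaw) Ry(pitch) Rx(roll)).
In Python, from station import monitor, viewer, order gives the robot as it stands. The module is installed in compiled form; this text tells all that it offers.
- The arm moves only by the tool servo_tool, never from a script. Its argument "targets" is a list of rows, each an object with "angular": the turn, a rotation vector about the tool's x, y, z in degrees, a list of three; "xyz": the shift along the tool's x, y, z in cm, a list of three; "claw": the finger opening in cm, from 0 to 8.76. A call has 1 to 20 rows; each row shifts and turns the commanded pose from where the row before left it, along the tool's axes as they then stand; what a row does not reach is not made up. A row lasts 1/10 s, in which the tool goes at most 50 mm and 8.59 degrees, less where a joint would pass 70% of its speed; a pose out of reach is approached as far as the arm can. A call is refused whole if a number of a shift passes 5 or a number of a turn 8.59, either way. A call with a gripper value outside its range is refused whole. The fingers move at their own pace and stop on an object; "force" is the grip in N (left out, the last holds). Time passes only in rows, so rows that do not move let the fingers close. It gives the time, the measured TCP pose, the force, the opening and the grip force at its end, in the units of the state.
- monitor.get_state(): the state, without advancing time (a new reading comes with each control period).
- viewer.grab_frame(name): name is "scene" or "top"; returns a dict with "color" (480x640x3 uint8, blue, green, red), "fovy" (degrees; the focal length in pixels is half the picture's height over the tangent of half this angle, whatever the lens; pixels are square), "cx", "cy" (the principal point, pixels), "R" (3x3) and "t" (3): a world point X has camera coordinates R X + t. Camera axes: x right, y down, z forward; pixel columns grow to the right and rows downward; lengths in m; the calibration is good to about 2 mm. A picture is of the moment at which its call begins. There is no depth.
- order.job_done(): hands the job in; it is judged then, once.
The state is a dict: "t": time; "q": joint angles; "qd": joint speeds; "joint_efforts": joint torques, N m; "eef_pos": TCP position; "ee_rot": TCP orientation; "force": force on the tool from outside, world axes, zero at the start; "moment": the same for the moment, N m; "width": finger opening in m; "gripper_force": force on a finger pad.
Only numpy, scipy, OpenCV 4.12 (cv2) and the standard library are available. Lean on these libraries where they do the work, as an engineer would, in place of code of your own. Each camera call takes 0.05 s, during which the arm holds its last target. There are 200 camera calls.

## Working session

There is one attempt and no reset: what is moved stays moved. The work goes in short steps, Python scripts to look and compute and a tool call to move; the robot and the scene stay as the last step left them, time stands still between calls to the robot, and variables do not carry over. Pictures are saved under pics/ and viewed, at most 14 in all, crops included, and the job is handed in when it is done.

Besides the shell and the picture viewer there is one more tool, called by a JSON object that holds its "api" and its "payload", one argument or row to a line. servo_tool: Moves the arm, as the interface text tells. Its arguments: {"type":"object","properties":{"targets":{"type":"array"},"force":{"type":"number"}},"required":["targets"]}

```bash
mkdir -p pics
python3 - <<'E'
from station import monitor, viewer
import cv2
s=monitor.get_state(); print(s)
for n in("top","scene"):
    f=viewer.grab_frame(n); cv2.imwrite(f"pics/{n}0.png",f["color"]); print(n,f["fovy"],f["cx"],f["cy"],f["R"],f["t"])
E
```

```text
{'t': 0.0, 'q': array([-9.38905497e-01,  3.59384479e-01,  1.10608318e-02, -3.98894649e-04,
       -1.22408452e+00, -2.88097279e-01]), 'qd': array([ 0.0009527 ,  0.00064669, -0.00017545, -0.00111141, -0.00013797,
        0.001001  ]), 'joint_efforts': array([ 1.57056500e-03, -5.82719922e+01,  2.93049037e+01,  6.99721187e+00,
        6.69759684e-03, -1.57079594e-04]), 'eef_pos': array([ 0.22735336, -0.63507475,  0.24761628]), 'ee_rot': array([ 3.13994069e+00, -9.84895040e-05, -2.79793487e+00]), 'force': array([ 1.11067495, -0.31851916,  0.09908012]), 'moment': array([-0.00469318,  0.00231096,  0.02501234]), 'gripper_force': 0.0, 'width': 0.08753578679274181}
top 48.838415354263034 314.76748760086724 239.71076308764836 [[ 0.00136195 -0.99985772 -0.01681313]
 [-0.98219762  0.00182077 -0.18784176]
 [ 0.18784565  0.01676965 -0.98205539]] [0.01471599 0.54722854 0.9383193 ]
scene 47.920843329281354 321.99095063313064 231.55693983375858 [[ 7.15246509e-01  6.98872245e-01  1.30576674e-04]
 [ 4.53874345e-01 -4.64366327e-01 -7.60501146e-01]
 [-5.31432508e-01  5.44005055e-01 -6.49336577e-01]] [-0.37769791 -0.21244405  1.48785073]
```

View pics/top0.png

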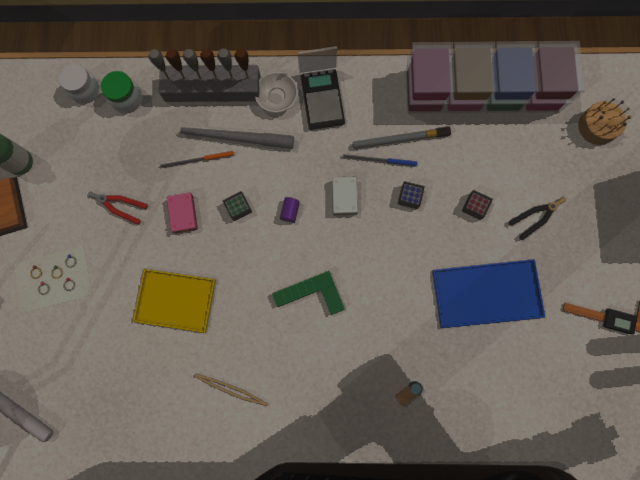

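View pics/scene0.png

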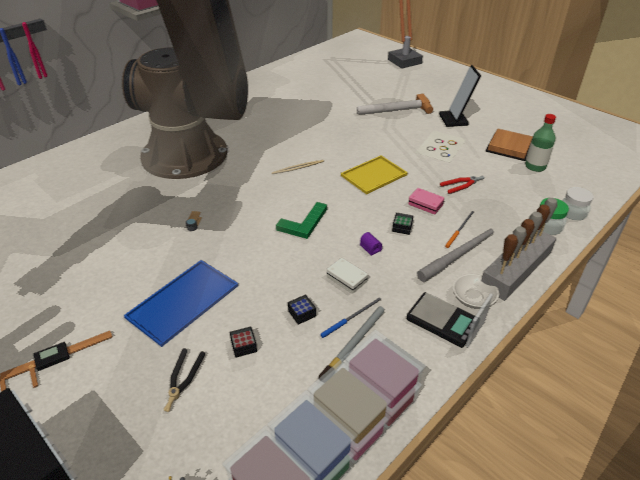

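The top view shows everything: pink mould (182,213), green stones (237,206), ring wax (290,209), white mould (345,196), blue stones (411,195), red stones (477,205), slab (310,292), yellow tray (175,300) and blue tray (488,294). I'll enlarge to read the corners.

Run:
```python
import cv2
a=cv2.imread("pics/top0.png")
def crop(n,x,y,w,h,k):
    c=cv2.resize(a[y:y+h,x:x+w],None,fx=k,fy=k,interpolation=cv2.INTER_CUBIC)
    c=cv2.convertScaleAbs(c,alpha=1.4)
    for i in range(0,w,10): cv2.line(c,(i*k,0),(i*k,6 if i%50 else 14),(0,0,255),1)
    for i in range(0,h,10): cv2.line(c,(0,i*k),(6 if i%50 else 14,i*k),(0,0,255),1)
    cv2.imwrite(f"pics/{n}.png",c)
crop("c1",130,180,235,160,3)   # slab, left
crop("c2",270,170,230,60,3)
crop("c2",265,165,260,75,3)
```

```text
(no output)
```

View pics/c1.png

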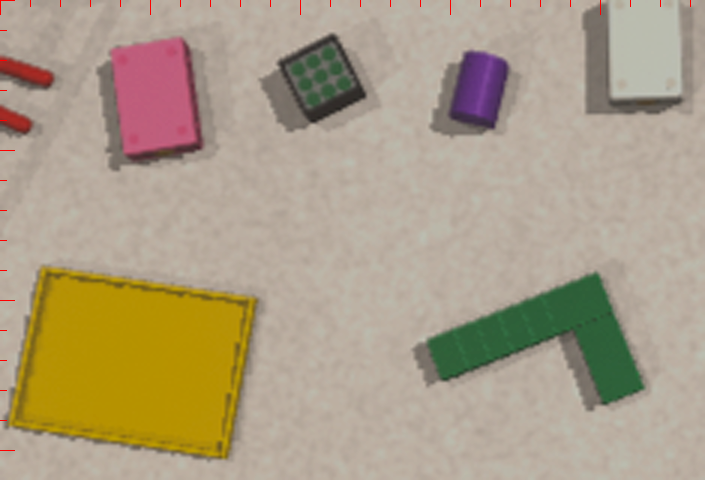

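View pics/c2.png

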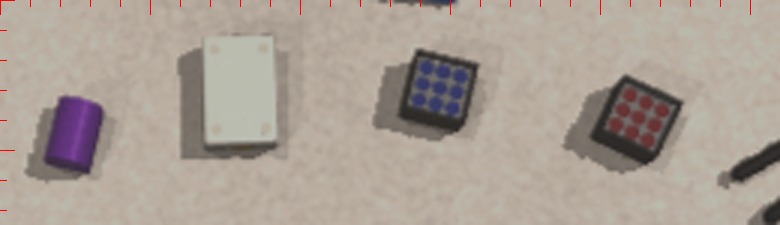

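```bash
cat > h.py <<'E'
import numpy as np, cv2, json
from scipy.optimize import least_squares
from station import monitor, viewer
class Cam:
    def __init__(s,f):
        s.R=np.array(f["R"]);s.t=np.array(f["t"]);s.c=np.array([f["cx"],f["cy"]]);s.f=240/np.tan(np.radians(f["fovy"])/2)
    def proj(s,P):
        c=np.atleast_2d(P)@s.R.T+s.t; return s.f*c[:,:2]/c[:,2:]+s.c
    def back(s,uv,z):
        d=np.c_[(np.atleast_2d(uv)-s.c)/s.f,np.ones(len(np.atleast_2d(uv)))]@s.R; o=-s.R.T@s.t
        return o+d*((z-o[2])/d[:,2])[:,None]
def fit(cam,uv,z,loc):
    """planar pose (x,y,yaw) of points loc at height z, rms mm"""
    W=cam.back(uv,z)[:,:2]; L=np.array(loc,float)
    a,b=W-W.mean(0),L-L.mean(0)
    th=np.arctan2((b[:,0]*a[:,1]-b[:,1]*a[:,0]).sum(),(a*b).sum())
    R=np.array([[np.cos(th),-np.sin(th)],[np.sin(th),np.cos(th)]])
    t=W.mean(0)-R@L.mean(0)
    return t[0],t[1],th,1e3*np.sqrt(((L@R.T+t-W)**2).sum(1).mean())
def go(x,y,z,yaw=None,half=True):
    """print shift (cm, present tool axes) and turn (deg about tool z, after the shift)"""
    s=monitor.get_state(); p=s["eef_pos"]; r,_,c=s["ee_rot"]
    d=np.array([x,y,z])-p
    X=np.array([np.cos(c),np.sin(c)]);Y=np.array([np.sin(c),-np.cos(c)])
    print("shift",np.round(100*np.array([d[:2]@X,d[:2]@Y,-d[2]]),2),end=" ")
    if yaw is not None:
        m=np.pi if half else 2*np.pi
        e=(yaw-c+m/2)%m-m/2
        print("turn",round(-np.degrees(e),1),"q6",s["q"][5],"->",s["q"][5]+e-(np.arctan2(y,x)-s["q"][0]))
    else: print()
E
cat > m.py <<'E'
from h import *
cam=Cam(viewer.grab_frame("top"))
c1=lambda l:np.array(l)/3.-.33+[130,180]
c2=lambda l:np.array(l)/3.-.33+[265,165]
sq=lambda a,b:[(-a/2,b/2),(a/2,b/2),(a/2,-b/2),(-a/2,-b/2)]
st=[(i*.011,-j*.011) for j in(-1,0,1) for i in(-1,0,1)]
J={}
def put(n,r): J[n]=list(map(float,r[:3])); print(n,np.round(r,4))
put("slab",fit(cam,c1([(600,272),(428,340),(443,380),(643,388),(605,404),(567,331)]),.016,np.array([(-59,-40),(59,-40),(59,-12),(-59,40),(-31,40),(-31,-12)])/1e3))
put("ty",fit(cam,c1([(42,267),(256,297),(228,458),(10,428)]),.009,sq(.142,.104)))
put("tb",fit(cam,[(432,271),(535,261),(544,318),(438,327)],.009,sq(.198,.112)))
put("pink",fit(cam,c1([(184,38),(200,146),(126,156),(111,48)]),.024,sq(.073,.048)))
B=[(427,67),(443,72),(460,76),(423,84),(440,88),(457,93),(419,99),(436,104),(453,108)]
put("blue",fit(cam,c2(B),.024,st))
B=[(631,94),(646,102),(662,110),(624,109),(638,117),(654,124),(616,124),(631,131),(646,139)]
put("red",fit(cam,c2(B),.024,st))
w=cam.back(c1([(488,55),(473,124),(480,89)]),.02)
d=w[0]-w[1]; put("ring",[w[2][0],w[2][1],np.arctan2(d[1],d[0]),1e3*np.hypot(*d[:2])])
print("green",cam.back(c1([(322,77)]),.026),"white",cam.back(c2([(239,90)]),.024))
json.dump(J,open("J.json","w"))
f=viewer.grab_frame("scene"); sc=Cam(f)
im=f["color"].copy()
H=dict(slab=(.118,.08,.016),ty=(.142,.104,.009),tb=(.198,.112,.009),pink=(.073,.048,.024),blue=(.042,.042,.026),red=(.042,.042,.026),ring=(.042,.03,.03))
t=viewer.grab_frame("top")["color"].copy()
ims=[]
for c,m,(x0,y0,w_,h_) in((cam,t,(120,165,440,170)),(sc,im,(110,140,350,230))):
    for n,(a,b,h) in H.items():
        x,y,th=J[n]; R=np.array([[np.cos(th),-np.sin(th)],[np.sin(th),np.cos(th)]])
        P=np.c_[np.array(sq(a,b))@R.T+[x,y],[h]*4]
        cv2.polylines(m,[np.int32(np.round(c.proj(P)*16))],True,(255,255,0) if n!="tb" else (0,255,255),1,cv2.LINE_AA,4)
    ims.append(cv2.resize(m[y0:y0+h_,x0:x0+w_],(800,int(800*h_/w_)),interpolation=cv2.INTER_CUBIC))
cv2.imwrite("pics/ov_top.png",ims[0]);cv2.imwrite("pics/ov_sc.png",ims[1])
E
python3 m.py
```

```text
slab [0.4354 0.0281 1.9477 2.1415]
ty [ 0.4375  0.2853 -1.7065  0.4177]
tb [ 0.4494 -0.3139 -1.4845  2.5733]
pink [ 0.6085  0.276  -2.9699  1.0798]
blue [ 0.6432 -0.1733 -1.8333  0.4348]
red [ 0.6235 -0.3011 -2.0754  0.3974]
ring [ 0.614   0.0644 -0.1986 47.2608]
green [[0.62082291 0.16699767 0.026     ]] white [[ 0.64223722 -0.04269662  0.024     ]]
```

View pics/ov_top.png

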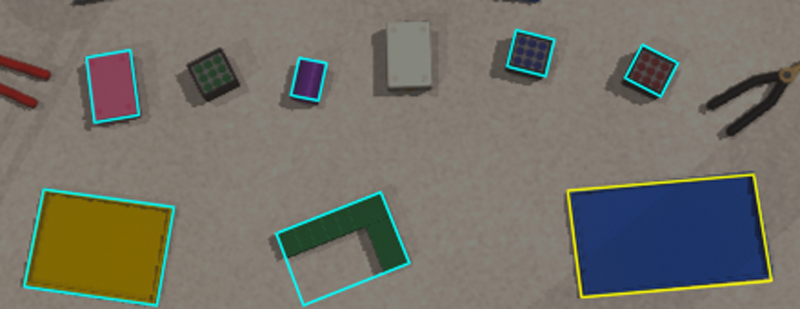

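View pics/ov_sc.png

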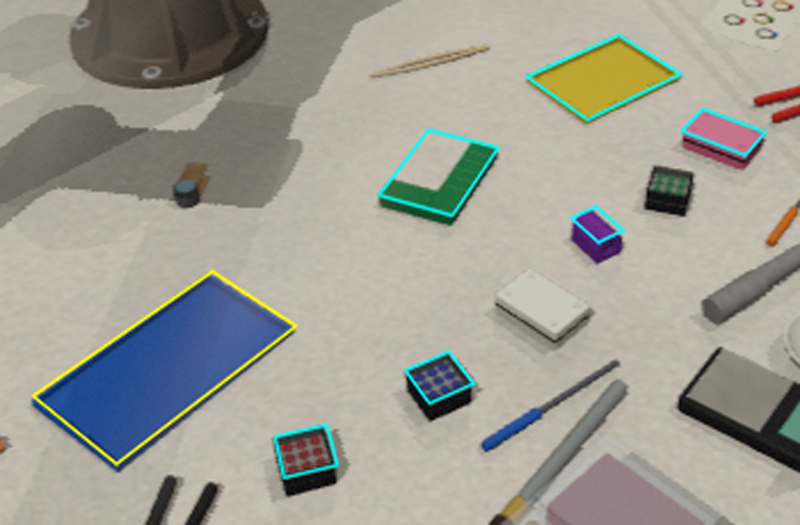

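Overlays agree with the pieces in both views (boxes at 510–550,50 and 625–680,70 in the top crop; trays and slab outlines coincide). Starting with red stones.

```bash
python3 -c "
from h import *
go(.6235,-.3011,.12,-2.0754)"
```

```text
shift [-48.55  18.12  12.81] turn -41.4 q6 -0.28807219482744056 -> -0.05467066509000751
```

{"api": "servo_tool", "payload": {
  "targets": [
    {"xyz": [-3.73,1.39,0.98],"angular": [0,0,0],"claw": 8.7},
    {"xyz": [-3.73,1.39,0.98],"angular": [0,0,0],"claw": 8.7},
    {"xyz": [-3.73,1.39,0.98],"angular": [0,0,0],"claw": 8.7},
    {"xyz": [-3.73,1.39,0.98],"angular": [0,0,0],"claw": 8.7},
    {"xyz": [-3.73,1.39,0.98],"angular": [0,0,0],"claw": 8.7},
    {"xyz": [-3.73,1.39,0.98],"angular": [0,0,0],"claw": 8.7},
    {"xyz": [-3.73,1.39,0.98],"angular": [0,0,0],"claw": 8.7},
    {"xyz": [-3.73,1.39,0.98],"angular": [0,0,0],"claw": 8.7},
    {"xyz": [-3.73,1.39,0.98],"angular": [0,0,0],"claw": 8.7},
    {"xyz": [-3.73,1.39,0.98],"angular": [0,0,0],"claw": 8.7},
    {"xyz": [-3.73,1.39,0.98],"angular": [0,0,0],"claw": 8.7},
    {"xyz": [-3.73,1.39,0.98],"angular": [0,0,0],"claw": 8.7},
    {"xyz": [-3.73,1.39,0.98],"angular": [0,0,0],"claw": 8.7},
    {"xyz": [0,0,0],"angular": [0,0,-8.28],"claw": 8.7},
    {"xyz": [0,0,0],"angular": [0,0,-8.28],"claw": 8.7},
    {"xyz": [0,0,0],"angular": [0,0,-8.28],"claw": 8.7},
    {"xyz": [0,0,0],"angular": [0,0,-8.28],"claw": 8.7},
    {"xyz": [0,0,0],"angular": [0,0,-8.28],"claw": 8.7},
    {"xyz": [0,0,0],"angular": [0,0,0],"claw": 8.7}
  ],
  "force": 20
}}

```text
t: 2.15
eef_pos: [0.6231, -0.3019, 0.121]
ee_rot: [3.141, -0.0, -2.073]
force: [-0.1, 0.7, 0.0]
width: 0.0873
gripper_force: 0.0
```

```bash
python3 -c "
from h import *
go(.6235,-.3011,.030,-2.0754)
print(monitor.get_state()['eef_pos'])
cv2.imwrite('pics/a.png',cv2.resize(viewer.grab_frame('scene')['color'][230:430,130:400],None,fx=2.5,fy=2.5))"
```

```text
shift [-0.09  0.    9.1 ] turn 0.1 q6 -0.33169892539447204 -> -0.05471034354146348
[ 0.62312093 -0.30186736  0.12101557]
```

View pics/a.png

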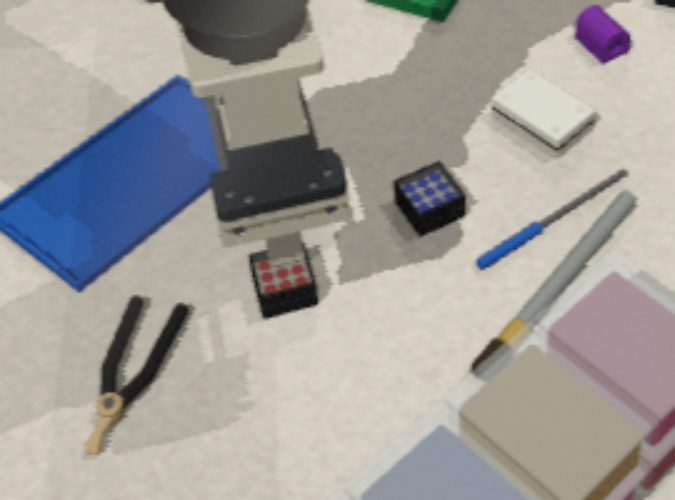

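{"api": "servo_tool", "payload": {
  "targets": [
    {"xyz": [-0.1,0,3],"angular": [0,0,0],"claw": 8.7},
    {"xyz": [0,0,3],"angular": [0,0,0],"claw": 8.7},
    {"xyz": [0,0,2],"angular": [0,0,0],"claw": 8.7},
    {"xyz": [0,0,1.1],"angular": [0,0,0],"claw": 8.7},
    {"xyz": [0,0,0],"angular": [0,0,0],"claw": 3.5},
    {"xyz": [0,0,0],"angular": [0,0,0],"claw": 3.5},
    {"xyz": [0,0,0],"angular": [0,0,0],"claw": 3.5},
    {"xyz": [0,0,0],"angular": [0,0,0],"claw": 3.5},
    {"xyz": [0,0,0],"angular": [0,0,0],"claw": 3.5},
    {"xyz": [0,0,0],"angular": [0,0,0],"claw": 3.5},
    {"xyz": [0,0,0],"angular": [0,0,0],"claw": 3.5}
  ],
  "force": 20
}}

```text
t: 3.3
eef_pos: [0.6238, -0.3011, 0.0306]
ee_rot: [-3.141, 0.0, -2.075]
force: [-0.8, 0.5, 2.3]
width: 0.0423
gripper_force: 19.8
```

```bash
python3 -c "
from h import *
go(.4508,-.3298,.08,-1.4845)
s=monitor.get_state();print(s['q'],s['width'],s['gripper_force'])"
```

```text
shift [10.88 13.75 -4.94] turn -33.8 q6 -0.3354395552736215 -> 0.7178366261301171
[-1.69039208e-01  5.74811563e-01 -1.78262494e-01  1.06395737e-04
 -8.17208222e-01 -3.35439555e-01] 0.042281759932457176 19.825906455516815
```

{"api": "servo_tool", "payload": {
  "targets": [
    {"xyz": [0,0,-1.5],"angular": [0,0,0],"claw": 3.5},
    {"xyz": [0,0,-3.5],"angular": [0,0,0],"claw": 3.5},
    {"xyz": [2.18,2.75,0],"angular": [0,0,0],"claw": 3.5},
    {"xyz": [2.18,2.75,0],"angular": [0,0,0],"claw": 3.5},
    {"xyz": [2.18,2.75,0],"angular": [0,0,0],"claw": 3.5},
    {"xyz": [2.18,2.75,0],"angular": [0,0,0],"claw": 3.5},
    {"xyz": [2.18,2.75,0],"angular": [0,0,0],"claw": 3.5},
    {"xyz": [0,0,0],"angular": [0,0,-8.45],"claw": 3.5},
    {"xyz": [0,0,0],"angular": [0,0,-8.45],"claw": 3.5},
    {"xyz": [0,0,0],"angular": [0,0,-8.45],"claw": 3.5},
    {"xyz": [0,0,0],"angular": [0,0,-8.45],"claw": 3.5},
    {"xyz": [0,0,0],"angular": [0,0,0],"claw": 3.5}
  ]
}}

```text
t: 4.5
eef_pos: [0.4509, -0.3302, 0.0812]
ee_rot: [-3.141, -0.001, -1.483]
force: [0.6, -0.4, 0.4]
width: 0.0422
gripper_force: 19.8
```

```bash
sed -i 's/s\["q"\]\[5\]+e-(np.arctan2(y,x)-s\["q"\]\[0\])/s["q"][5]-e+np.arctan2(y,x)-np.arctan2(p[1],p[0])/' h.py; python3 -c "
from h import *
go(.4508,-.3298,.034,-1.4845)"
```

```text
shift [-0.04  0.    4.72] turn 0.1 q6 0.36935157964111126 -> 0.371313150968869
```

{"api": "servo_tool", "payload": {
  "targets": [
    {"xyz": [0,0,2],"angular": [0,0,0],"claw": 3.5},
    {"xyz": [0,0,1.5],"angular": [0,0,0],"claw": 3.5},
    {"xyz": [0,0,0.8],"angular": [0,0,0],"claw": 3.5},
    {"xyz": [0,0,0.4],"angular": [0,0,0],"claw": 3.5},
    {"xyz": [0,0,0.05],"angular": [0,0,0],"claw": 3.5},
    {"xyz": [0,0,0],"angular": [0,0,0],"claw": 3.5},
    {"xyz": [0,0,0],"angular": [0,0,0],"claw": 5.4},
    {"xyz": [0,0,0],"angular": [0,0,0],"claw": 5.4},
    {"xyz": [0,0,0],"angular": [0,0,0],"claw": 5.4},
    {"xyz": [0,0,-1],"angular": [0,0,0],"claw": 5.4},
    {"xyz": [0,0,-4],"angular": [0,0,0],"claw": 8.7},
    {"xyz": [0,0,-4],"angular": [0,0,0],"claw": 8.7},
    {"xyz": [0,0,0],"angular": [0,0,0],"claw": 8.7}
  ]
}}

```text
t: 5.8
eef_pos: [0.4538, -0.3315, 0.1291]
ee_rot: [-3.133, -0.005, -1.484]
force: [0.8, 0.2, -0.1]
width: 0.0726
gripper_force: 0.0
```

```bash
python3 -c "
from h import *
print('pink',end=' ');go(.6085,.2760,.10,-2.9699)
print('ring',end=' ');go(.6140,.0644,.10,-.1986)
f=viewer.grab_frame('top')['color'];cv2.imwrite('pics/b.png',cv2.resize(f[150:350,380:600],None,fx=2.5,fy=2.5))"
```

```text
pink shift [-59.18 -20.67   2.91] turn 85.1 q6 0.3670207595608811 -> 2.909504542982163
ring shift [-38.06 -19.38   2.91] turn -73.7 q6 0.3670207595608811 -> -0.18311395420497245
```

View pics/b.png

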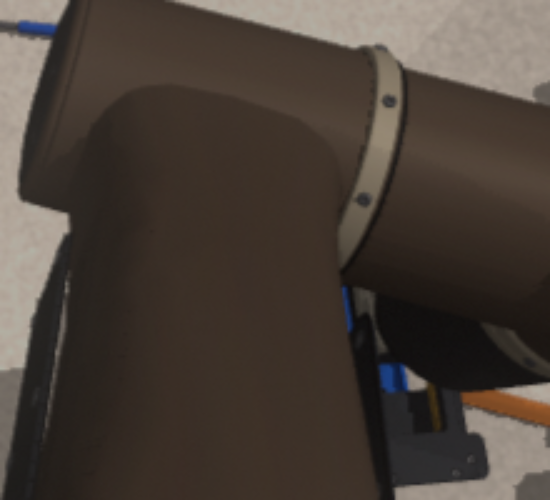

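The arm hides the tray here (it covers the whole crop); I'll check later. On to the ring wax.

{"api": "servo_tool", "payload": {
  "targets": [
    {"xyz": [-3.46,-1.76,0.2],"angular": [0,0,0],"claw": 6},
    {"xyz": [-3.46,-1.76,0.2],"angular": [0,0,0],"claw": 6},
    {"xyz": [-3.46,-1.76,0.2],"angular": [0,0,0],"claw": 6},
    {"xyz": [-3.46,-1.76,0.2],"angular": [0,0,0],"claw": 6},
    {"xyz": [-3.46,-1.76,0.2],"angular": [0,0,0],"claw": 6},
    {"xyz": [-3.46,-1.76,0.2],"angular": [0,0,0],"claw": 6},
    {"xyz": [-3.46,-1.76,0.2],"angular": [0,0,0],"claw": 6},
    {"xyz": [-3.46,-1.76,0.2],"angular": [0,0,0],"claw": 6},
    {"xyz": [-3.46,-1.76,0.2],"angular": [0,0,0],"claw": 6},
    {"xyz": [-3.46,-1.76,0.2],"angular": [0,0,0],"claw": 6},
    {"xyz": [-3.46,-1.76,0.2],"angular": [0,0,0],"claw": 6},
    {"xyz": [0,0,0],"angular": [0,0,-8.19],"claw": 6},
    {"xyz": [0,0,0],"angular": [0,0,-8.19],"claw": 6},
    {"xyz": [0,0,0],"angular": [0,0,-8.19],"claw": 6},
    {"xyz": [0,0,0],"angular": [0,0,-8.19],"claw": 6},
    {"xyz": [0,0,0],"angular": [0,0,-8.19],"claw": 6},
    {"xyz": [0,0,0],"angular": [0,0,-8.19],"claw": 6},
    {"xyz": [0,0,0],"angular": [0,0,-8.19],"claw": 6},
    {"xyz": [0,0,0],"angular": [0,0,-8.19],"claw": 6},
    {"xyz": [0,0,0],"angular": [0,0,-8.19],"claw": 6}
  ]
}}

```text
t: 7.85
eef_pos: [0.6103, 0.0656, 0.1001]
ee_rot: [3.141, 0.001, -0.193]
force: [0.8, -0.2, -0.4]
width: 0.0599
gripper_force: 0.0
```

```bash
python3 -c "
from h import *
go(.6140,.0644,.026,-.1986)
f=viewer.grab_frame('scene')['color'];cv2.imwrite('pics/d.png',cv2.resize(f[190:400,110:430],None,fx=2.4,fy=2.4))"
```

```text
shift [0.38 0.04 7.41] turn 0.3 q6 0.9531372419941329 -> 0.9560394359365916
```

View pics/d.png

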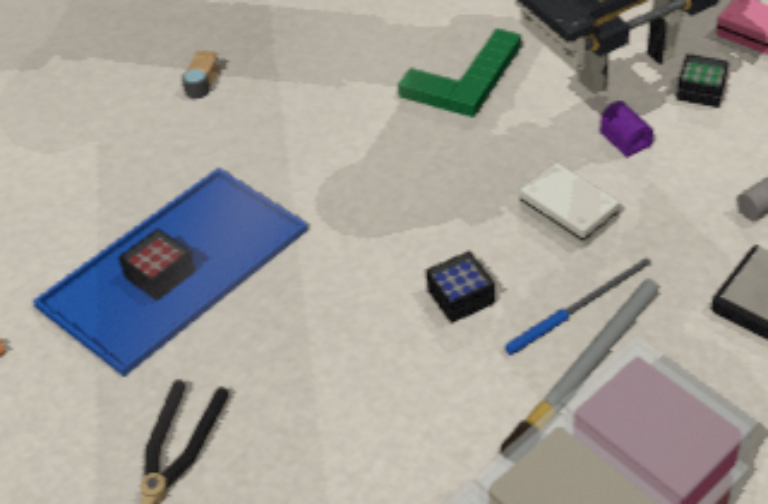

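Red box sits flat in the blue tray at (157,262); the gripper is over the ring wax at (626,128).

{"api": "servo_tool", "payload": {
  "targets": [
    {"xyz": [0.38,0,3],"angular": [0,0,0],"claw": 6},
    {"xyz": [0,0,2],"angular": [0,0,0],"claw": 6},
    {"xyz": [0,0,1.5],"angular": [0,0,0],"claw": 6},
    {"xyz": [0,0,0.9],"angular": [0,0,0],"claw": 6},
    {"xyz": [0,0,0],"angular": [0,0,0],"claw": 2.4},
    {"xyz": [0,0,0],"angular": [0,0,0],"claw": 2.4},
    {"xyz": [0,0,0],"angular": [0,0,0],"claw": 2.4},
    {"xyz": [0,0,0],"angular": [0,0,0],"claw": 2.4},
    {"xyz": [0,0,0],"angular": [0,0,0],"claw": 2.4},
    {"xyz": [0,0,0],"angular": [0,0,0],"claw": 2.4},
    {"xyz": [0,0,0],"angular": [0,0,0],"claw": 2.4},
    {"xyz": [0,0,-1.5],"angular": [0,0,0],"claw": 2.4},
    {"xyz": [0,0,-3],"angular": [0,0,0],"claw": 2.4},
    {"xyz": [0,0,-3],"angular": [0,0,0],"claw": 2.4},
    {"xyz": [0,0,0],"angular": [0,0,0],"claw": 2.4}
  ],
  "force": 15
}}

```text
t: 9.4
eef_pos: [0.6171, 0.0657, 0.106]
ee_rot: [-3.138, -0.006, -0.198]
force: [0.3, 0.0, -0.0]
width: 0.0303
gripper_force: 14.9
```

```bash
python3 -c "
from h import *
go(.4552,-.3807,.08,-1.4845)"
```

```text
shift [-7.09 46.95  2.6 ] turn 73.7 q6 0.9511100124418284 -> 1.4349979136975022
```

{"api": "servo_tool", "payload": {
  "targets": [
    {"xyz": [-0.59,3.91,0.1],"angular": [0,0,0],"claw": 2.4},
    {"xyz": [-0.59,3.91,0.1],"angular": [0,0,0],"claw": 2.4},
    {"xyz": [-0.59,3.91,0.1],"angular": [0,0,0],"claw": 2.4},
    {"xyz": [-0.59,3.91,0.1],"angular": [0,0,0],"claw": 2.4},
    {"xyz": [-0.59,3.91,0.1],"angular": [0,0,0],"claw": 2.4},
    {"xyz": [-0.59,3.91,0.1],"angular": [0,0,0],"claw": 2.4},
    {"xyz": [-0.59,3.91,0.1],"angular": [0,0,0],"claw": 2.4},
    {"xyz": [-0.59,3.91,0.1],"angular": [0,0,0],"claw": 2.4},
    {"xyz": [-0.59,3.91,0.1],"angular": [0,0,0],"claw": 2.4},
    {"xyz": [-0.59,3.91,0.1],"angular": [0,0,0],"claw": 2.4},
    {"xyz": [-0.59,3.91,0.1],"angular": [0,0,0],"claw": 2.4},
    {"xyz": [-0.59,3.91,0.1],"angular": [0,0,0],"claw": 2.4},
    {"angular": [0,0,8.5],"xyz": [0,0,0],"claw": 2.4},
    {"angular": [0,0,8.5],"xyz": [0,0,0],"claw": 2.4},
    {"angular": [0,0,8.5],"xyz": [0,0,0],"claw": 2.4},
    {"angular": [0,0,8.5],"xyz": [0,0,0],"claw": 2.4},
    {"angular": [0,0,8.5],"xyz": [0,0,0],"claw": 2.4},
    {"angular": [0,0,8.5],"xyz": [0,0,0],"claw": 2.4},
    {"angular": [0,0,8.5],"xyz": [0,0,0],"claw": 2.4},
    {"angular": [0,0,8.5],"xyz": [0,0,0],"claw": 2.4}
  ]
}}

```text
t: 11.4
eef_pos: [0.4523, -0.3808, 0.0891]
ee_rot: [3.141, 0.001, -1.392]
force: [0.7, 1.0, 0.0]
width: 0.0299
gripper_force: 14.9
```

{"api": "servo_tool", "payload": {
  "targets": [
    {"angular": [0,0,5.7],"xyz": [0,0,0],"claw": 2.4},
    {"angular": [0,0,0],"xyz": [0,0,0],"claw": 2.4},
    {"angular": [0,0,0],"xyz": [0,0,0],"claw": 2.4}
  ]
}}

```text
t: 11.7
eef_pos: [0.4524, -0.3809, 0.0893]
ee_rot: [3.141, 0.0, -1.482]
force: [0.7, -0.1, -0.2]
width: 0.0296
gripper_force: 14.9
```

```bash
python3 -c "
from h import *
go(.4552,-.3807,.03,-1.4845)"
```

```text
shift [ 0.01 -0.28  5.93] turn 0.1 q6 0.4582800481235849 -> 0.46388710669667654
```

{"api": "servo_tool", "payload": {
  "targets": [
    {"xyz": [0,-0.28,2.5],"angular": [0,0,0],"claw": 2.4},
    {"xyz": [0,0,2],"angular": [0,0,0],"claw": 2.4},
    {"xyz": [0,0,1],"angular": [0,0,0],"claw": 2.4},
    {"xyz": [0,0,0.4],"angular": [0,0,0],"claw": 2.4},
    {"xyz": [0,0,0.05],"angular": [0,0,0],"claw": 2.4},
    {"xyz": [0,0,0],"angular": [0,0,0],"claw": 2.4},
    {"xyz": [0,0,0],"angular": [0,0,0],"claw": 2.4}
  ]
}}

```text
t: 12.4
eef_pos: [0.4558, -0.381, 0.0307]
ee_rot: [-3.141, -0.001, -1.485]
force: [0.7, 0.2, -0.2]
width: 0.0298
gripper_force: 15.0
```

{"api": "servo_tool", "payload": {
  "targets": [
    {"xyz": [0,0,0],"angular": [0,0,0],"claw": 4.4},
    {"xyz": [0,0,0],"angular": [0,0,0],"claw": 4.4},
    {"xyz": [0,0,0],"angular": [0,0,0],"claw": 4.4},
    {"xyz": [0,0,-1],"angular": [0,0,0],"claw": 4.4},
    {"xyz": [0,0,-3],"angular": [0,0,0],"claw": 4.4},
    {"xyz": [0,0,-4],"angular": [0,0,0],"claw": 8.7},
    {"xyz": [0,0,0],"angular": [0,0,0],"claw": 8.7},
    {"xyz": [0,0,0],"angular": [0,0,0],"claw": 8.7}
  ]
}}

```text
t: 13.2
eef_pos: [0.4561, -0.3811, 0.1121]
ee_rot: [-3.138, -0.002, -1.485]
force: [-0.8, 0.7, -0.6]
width: 0.0628
gripper_force: 0.0
```

```bash
python3 -c "
from h import *
go(.6085,.2760,.11,-2.9699);go(.6085,.2760,.11,-2.9699+np.pi,False)"
```

```text
shift [-64.16 -20.8    0.21] turn 85.1 q6 0.4530451871084395 -> 3.059602139984596
shift [-64.16 -20.8    0.21] turn -94.9 q6 0.4530451871084395 -> -0.0819905136051976
```

{"api": "servo_tool", "payload": {
  "targets": [
    {"xyz": [-4.01,-1.3,0],"angular": [0,0,0],"claw": 8.7},
    {"xyz": [-4.01,-1.3,0],"angular": [0,0,0],"claw": 8.7},
    {"xyz": [-4.01,-1.3,0],"angular": [0,0,0],"claw": 8.7},
    {"xyz": [-4.01,-1.3,0],"angular": [0,0,0],"claw": 8.7},
    {"xyz": [-4.01,-1.3,0],"angular": [0,0,0],"claw": 8.7},
    {"xyz": [-4.01,-1.3,0],"angular": [0,0,0],"claw": 8.7},
    {"xyz": [-4.01,-1.3,0],"angular": [0,0,0],"claw": 8.7},
    {"xyz": [-4.01,-1.3,0],"angular": [0,0,0],"claw": 8.7},
    {"xyz": [-4.01,-1.3,0],"angular": [0,0,0],"claw": 8.7},
    {"xyz": [-4.01,-1.3,0],"angular": [0,0,0],"claw": 8.7},
    {"xyz": [-4.01,-1.3,0],"angular": [0,0,0],"claw": 8.7},
    {"xyz": [-4.01,-1.3,0],"angular": [0,0,0],"claw": 8.7},
    {"xyz": [-4.01,-1.3,0],"angular": [0,0,0],"claw": 8.7},
    {"xyz": [-4.01,-1.3,0],"angular": [0,0,0],"claw": 8.7},
    {"xyz": [-4.01,-1.3,0],"angular": [0,0,0],"claw": 8.7},
    {"xyz": [-4.01,-1.3,0],"angular": [0,0,0],"claw": 8.7}
  ]
}}

```text
t: 14.8
eef_pos: [0.6073, 0.2777, 0.1092]
ee_rot: [3.14, -0.001, -1.485]
force: [0.1, 0.1, -0.4]
width: 0.0869
gripper_force: 0.0
```

{"api": "servo_tool", "payload": {
  "targets": [
    {"angular": [0,0,-8.5],"xyz": [0,0,0],"claw": 8.7},
    {"angular": [0,0,-8.5],"xyz": [0,0,0],"claw": 8.7},
    {"angular": [0,0,-8.5],"xyz": [0,0,0],"claw": 8.7},
    {"angular": [0,0,-8.5],"xyz": [0,0,0],"claw": 8.7},
    {"angular": [0,0,-8.5],"xyz": [0,0,0],"claw": 8.7},
    {"angular": [0,0,-8.5],"xyz": [0,0,0],"claw": 8.7},
    {"angular": [0,0,-8.5],"xyz": [0,0,0],"claw": 8.7},
    {"angular": [0,0,-8.5],"xyz": [0,0,0],"claw": 8.7},
    {"angular": [0,0,-8.5],"xyz": [0,0,0],"claw": 8.7},
    {"angular": [0,0,-8.5],"xyz": [0,0,0],"claw": 8.7},
    {"angular": [0,0,-8.5],"xyz": [0,0,0],"claw": 8.7},
    {"angular": [0,0,-1.4],"xyz": [0,0,0],"claw": 8.7},
    {"angular": [0,0,0],"xyz": [0,0,0],"claw": 8.7},
    {"angular": [0,0,0],"xyz": [0,0,0],"claw": 8.7}
  ]
}}

```text
t: 16.2
eef_pos: [0.6075, 0.2761, 0.1098]
ee_rot: [3.141, 0.001, 0.168]
force: [-0.8, -0.1, 0.0]
width: 0.0869
gripper_force: 0.0
```

```bash
python3 -c "
from h import *
go(.6085,.2760,.03,-2.9699)
f=viewer.grab_frame('scene')['color'];cv2.imwrite('pics/e.png',cv2.resize(f[140:370,110:470],None,fx=2.2,fy=2.2))"
```

```text
shift [0.09 0.03 7.98] turn -0.2 q6 1.0205691031899156 -> 1.0159136840418614
```

View pics/e.png

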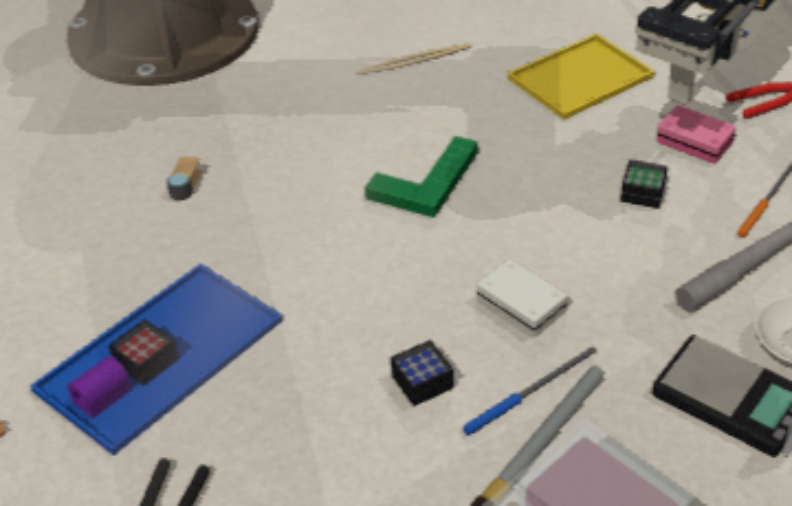

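Ring wax (105,385) and red box (143,348) sit flat in the blue tray; gripper is over the pink mould. Grasp it.

{"api": "servo_tool", "payload": {
  "targets": [
    {"xyz": [0.1,0,3],"angular": [0,0,0],"claw": 8.2},
    {"xyz": [0,0,2.5],"angular": [0,0,0],"claw": 8.2},
    {"xyz": [0,0,1.5],"angular": [0,0,0],"claw": 8.2},
    {"xyz": [0,0,1],"angular": [0,0,0],"claw": 8.2},
    {"xyz": [0,0,0],"angular": [0,0,0],"claw": 4.2},
    {"xyz": [0,0,0],"angular": [0,0,0],"claw": 4.2},
    {"xyz": [0,0,0],"angular": [0,0,0],"claw": 4.2},
    {"xyz": [0,0,0],"angular": [0,0,0],"claw": 4.2},
    {"xyz": [0,0,0],"angular": [0,0,0],"claw": 4.2},
    {"xyz": [0,0,0],"angular": [0,0,0],"claw": 4.2},
    {"xyz": [0,0,0],"angular": [0,0,0],"claw": 4.2}
  ],
  "force": 25
}}

```text
t: 17.35
eef_pos: [0.6091, 0.2768, 0.031]
ee_rot: [-3.141, -0.001, 0.171]
force: [-1.3, -0.0, 5.6]
width: 0.0477
gripper_force: 25.0
```

{"api": "servo_tool", "payload": {
  "targets": [
    {"xyz": [0,0,-1.5],"angular": [0,0,0],"claw": 4.2},
    {"xyz": [0,0,-3],"angular": [0,0,0],"claw": 4.2},
    {"xyz": [0,0,-4],"angular": [0,0,0],"claw": 4.2},
    {"xyz": [0,0,0],"angular": [0,0,0],"claw": 4.2},
    {"xyz": [0,0,0],"angular": [0,0,0],"claw": 4.2}
  ]
}}

```text
t: 17.85
eef_pos: [0.609, 0.2768, 0.117]
ee_rot: [-3.14, -0.002, 0.171]
force: [0.2, 0.1, -1.6]
width: 0.0475
gripper_force: 25.0
```

```bash
python3 -c "
from h import *
go(.4451,-.2641,.08,-1.4845)
# check red placed: where is stone centre?
t=Cam(viewer.grab_frame('scene')); print(t.back([[110+143/2.2,140+342/2.2]],.027), monitor.get_state()['width'])"
```

```text
shift [-25.36  50.51   3.7 ] turn -85.1 q6 1.0246637296904741 -> -1.4235197843585996
[[ 0.45007057 -0.32978352  0.027     ]] 0.04751818626736345
```

{"api": "servo_tool", "payload": {
  "targets": [
    {"xyz": [-1.69,3.37,0.1],"angular": [0,0,0],"claw": 4.2},
    {"xyz": [-1.69,3.37,0.1],"angular": [0,0,0],"claw": 4.2},
    {"xyz": [-1.69,3.37,0.1],"angular": [0,0,0],"claw": 4.2},
    {"xyz": [-1.69,3.37,0.1],"angular": [0,0,0],"claw": 4.2},
    {"xyz": [-1.69,3.37,0.1],"angular": [0,0,0],"claw": 4.2},
    {"xyz": [-1.69,3.37,0.1],"angular": [0,0,0],"claw": 4.2},
    {"xyz": [-1.69,3.37,0.1],"angular": [0,0,0],"claw": 4.2},
    {"xyz": [-1.69,3.37,0.1],"angular": [0,0,0],"claw": 4.2},
    {"xyz": [-1.69,3.37,0.1],"angular": [0,0,0],"claw": 4.2},
    {"xyz": [-1.69,3.37,0.1],"angular": [0,0,0],"claw": 4.2},
    {"xyz": [-1.69,3.37,0.1],"angular": [0,0,0],"claw": 4.2},
    {"xyz": [-1.69,3.37,0.1],"angular": [0,0,0],"claw": 4.2},
    {"xyz": [-1.69,3.37,0.1],"angular": [0,0,0],"claw": 4.2},
    {"xyz": [-1.69,3.37,0.1],"angular": [0,0,0],"claw": 4.2},
    {"xyz": [-1.69,3.37,0.1],"angular": [0,0,0],"claw": 4.2}
  ]
}}

```text
t: 19.4
eef_pos: [0.4434, -0.266, 0.0991]
ee_rot: [-3.141, 0.002, 0.171]
force: [2.1, 0.1, -1.1]
width: 0.0478
gripper_force: 25.0
```

{"api": "servo_tool", "payload": {
  "targets": [
    {"angular": [0,0,8.5],"xyz": [0,0,0],"claw": 4.2},
    {"angular": [0,0,8.5],"xyz": [0,0,0],"claw": 4.2},
    {"angular": [0,0,8.5],"xyz": [0,0,0],"claw": 4.2},
    {"angular": [0,0,8.5],"xyz": [0,0,0],"claw": 4.2},
    {"angular": [0,0,8.5],"xyz": [0,0,0],"claw": 4.2},
    {"angular": [0,0,8.5],"xyz": [0,0,0],"claw": 4.2},
    {"angular": [0,0,8.5],"xyz": [0,0,0],"claw": 4.2},
    {"angular": [0,0,8.5],"xyz": [0,0,0],"claw": 4.2},
    {"angular": [0,0,8.5],"xyz": [0,0,0],"claw": 4.2},
    {"angular": [0,0,8.5],"xyz": [0,0,0],"claw": 4.2},
    {"angular": [0,0,8.5],"xyz": [0,0,0],"claw": 4.2},
    {"angular": [0,0,1.4],"xyz": [0,0,0],"claw": 4.2},
    {"angular": [0,0,0],"xyz": [0,0,0],"claw": 4.2},
    {"angular": [0,0,0],"xyz": [0,0,0],"claw": 4.2}
  ]
}}

```text
t: 20.8
eef_pos: [0.4447, -0.2647, 0.0997]
ee_rot: [3.141, 0.0, -1.482]
force: [-0.3, -0.4, -0.6]
width: 0.0479
gripper_force: 25.0
```

```bash
python3 -c "
from h import *
go(.4451,-.2641,.034,-1.4845)"
```

```text
shift [-0.06 -0.05  6.57] turn 0.2 q6 0.24636730453777972 -> 0.25048812818901506
```

{"api": "servo_tool", "payload": {
  "targets": [
    {"xyz": [-0.05,-0.05,2.5],"angular": [0,0,0],"claw": 4.2},
    {"xyz": [0,0,2],"angular": [0,0,0],"claw": 4.2},
    {"xyz": [0,0,1.2],"angular": [0,0,0],"claw": 4.2},
    {"xyz": [0,0,0.6],"angular": [0,0,0],"claw": 4.2},
    {"xyz": [0,0,0.27],"angular": [0,0,0],"claw": 4.2},
    {"xyz": [0,0,0],"angular": [0,0,0],"claw": 4.2},
    {"xyz": [0,0,0],"angular": [0,0,0],"claw": 4.2}
  ]
}}

```text
t: 21.5
eef_pos: [0.446, -0.2644, 0.0351]
ee_rot: [-3.141, -0.0, -1.485]
force: [1.2, 0.6, -1.5]
width: 0.0481
gripper_force: 25.0
```

{"api": "servo_tool", "payload": {
  "targets": [
    {"xyz": [0,0,0],"angular": [0,0,0],"claw": 6},
    {"xyz": [0,0,0],"angular": [0,0,0],"claw": 6},
    {"xyz": [0,0,0],"angular": [0,0,0],"claw": 6},
    {"xyz": [0,0,-1],"angular": [0,0,0],"claw": 6},
    {"xyz": [0,0,-3],"angular": [0,0,0],"claw": 6},
    {"xyz": [0,0,-4],"angular": [0,0,0],"claw": 6},
    {"xyz": [0,0,0],"angular": [0,0,0],"claw": 6},
    {"xyz": [0,0,0],"angular": [0,0,0],"claw": 6}
  ]
}}

```text
t: 22.3
eef_pos: [0.4462, -0.2644, 0.1162]
ee_rot: [-3.138, -0.001, -1.485]
force: [0.6, -0.0, -1.4]
width: 0.0601
gripper_force: 0.0
```

```bash
python3 -c "
from h import *
go(.4648,.0247,.10,1.9477)"
```

```text
shift [-28.64  -4.32   1.62] turn -16.7 q6 0.2418394852374736 -> 0.5385434424834227
```

{"api": "servo_tool", "payload": {
  "targets": [
    {"xyz": [-3.58,-0.54,0],"angular": [0,0,0],"claw": 6},
    {"xyz": [-3.58,-0.54,0],"angular": [0,0,0],"claw": 6},
    {"xyz": [-3.58,-0.54,0],"angular": [0,0,0],"claw": 6},
    {"xyz": [-3.58,-0.54,0],"angular": [0,0,0],"claw": 6},
    {"xyz": [-3.58,-0.54,0],"angular": [0,0,0],"claw": 6},
    {"xyz": [-3.58,-0.54,0],"angular": [0,0,0],"claw": 6},
    {"xyz": [-3.58,-0.54,0],"angular": [0,0,0],"claw": 6},
    {"xyz": [-3.58,-0.54,0],"angular": [0,0,0],"claw": 6},
    {"xyz": [0,0,0],"angular": [0,0,-8.35],"claw": 6},
    {"xyz": [0,0,0],"angular": [0,0,-8.35],"claw": 6},
    {"xyz": [0,0,0],"angular": [0,0,0],"claw": 6},
    {"xyz": [0,0,0],"angular": [0,0,0],"claw": 6}
  ]
}}

```text
t: 23.5
eef_pos: [0.4635, 0.0245, 0.114]
ee_rot: [3.14, 0.0, -1.198]
force: [-0.1, 0.1, 0.0]
width: 0.0599
gripper_force: 0.0
```

```bash
python3 -c "
from h import *
go(.4648,.0247,.0295,1.9477)
f=viewer.grab_frame('scene')['color'];cv2.imwrite('pics/f.png',cv2.resize(f[190:400,110:430],None,fx=2.4,fy=2.4))"
```

```text
shift [ 0.03 -0.12  8.45] turn -0.2 q6 -0.10596808945290218 -> -0.11003395070747762
```

View pics/f.png

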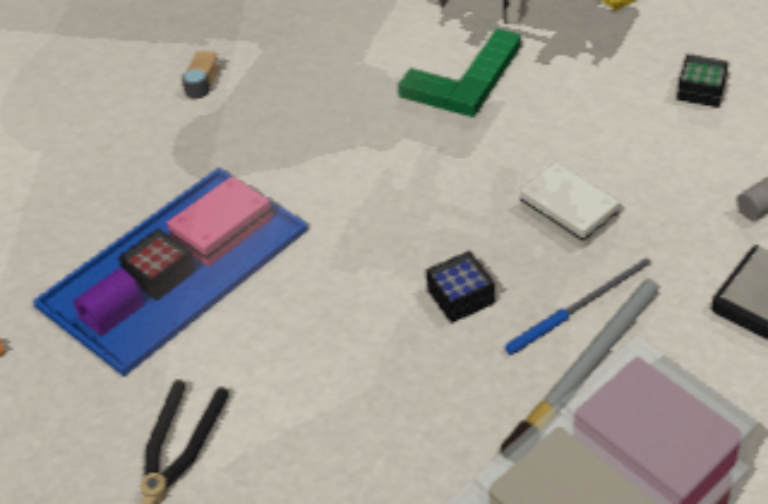

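Blue tray holds all three pieces flat side by side (pink (220,217), red (157,262), ring (110,298)). Now the slab.

{"api": "servo_tool", "payload": {
  "targets": [
    {"xyz": [0,-0.12,3],"angular": [0,0,0],"claw": 6},
    {"xyz": [0,0,3],"angular": [0,0,0],"claw": 6},
    {"xyz": [0,0,1.5],"angular": [0,0,0],"claw": 6},
    {"xyz": [0,0,1],"angular": [0,0,0],"claw": 6},
    {"xyz": [0,0,0],"angular": [0,0,0],"claw": 6},
    {"xyz": [0,0,0],"angular": [0,0,0],"claw": 2.2},
    {"xyz": [0,0,0],"angular": [0,0,0],"claw": 2.2},
    {"xyz": [0,0,0],"angular": [0,0,0],"claw": 2.2},
    {"xyz": [0,0,0],"angular": [0,0,0],"claw": 2.2},
    {"xyz": [0,0,0],"angular": [0,0,0],"claw": 2.2},
    {"xyz": [0,0,0],"angular": [0,0,0],"claw": 2.2},
    {"xyz": [0,0,0],"angular": [0,0,0],"claw": 2.2}
  ],
  "force": 30
}}

```text
t: 24.75
eef_pos: [0.4653, 0.0253, 0.0299]
ee_rot: [-3.141, -0.0, -1.193]
force: [-2.1, 0.1, 6.8]
width: 0.0275
gripper_force: 30.0
```

{"api": "servo_tool", "payload": {
  "targets": [
    {"xyz": [0,0,-1],"angular": [0,0,0],"claw": 2.2},
    {"xyz": [0,0,-2],"angular": [0,0,0],"claw": 2.2},
    {"xyz": [0,0,-3],"angular": [0,0,0],"claw": 2.2},
    {"xyz": [0,0,0],"angular": [0,0,0],"claw": 2.2},
    {"xyz": [0,0,0],"angular": [0,0,0],"claw": 2.2}
  ]
}}

```text
t: 25.25
eef_pos: [0.4655, 0.0254, 0.0904]
ee_rot: [-3.139, 0.0, -1.194]
force: [1.0, -0.0, -0.9]
width: 0.0279
gripper_force: 30.0
```

```bash
python3 -c "
from h import *
go(.4648,.2634,.09,1.435)"
```

```text
shift [-22.15  -8.7    0.04] turn 29.4 q6 -0.10139728654861468 -> 0.8722939781975454
```

{"api": "servo_tool", "payload": {
  "targets": [
    {"xyz": [-2.77,-1.09,0],"angular": [0,0,0],"claw": 2.2},
    {"xyz": [-2.77,-1.09,0],"angular": [0,0,0],"claw": 2.2},
    {"xyz": [-2.77,-1.09,0],"angular": [0,0,0],"claw": 2.2},
    {"xyz": [-2.77,-1.09,0],"angular": [0,0,0],"claw": 2.2},
    {"xyz": [-2.77,-1.09,0],"angular": [0,0,0],"claw": 2.2},
    {"xyz": [-2.77,-1.09,0],"angular": [0,0,0],"claw": 2.2},
    {"xyz": [-2.77,-1.09,0],"angular": [0,0,0],"claw": 2.2},
    {"xyz": [-2.77,-1.09,0],"angular": [0,0,0],"claw": 2.2},
    {"xyz": [0,0,0],"angular": [0,0,7.35],"claw": 2.2},
    {"xyz": [0,0,0],"angular": [0,0,7.35],"claw": 2.2},
    {"xyz": [0,0,0],"angular": [0,0,7.35],"claw": 2.2},
    {"xyz": [0,0,0],"angular": [0,0,7.35],"claw": 2.2},
    {"xyz": [0,0,0],"angular": [0,0,0],"claw": 2.2},
    {"xyz": [0,0,0],"angular": [0,0,0],"claw": 2.2}
  ]
}}

```text
t: 26.65
eef_pos: [0.4643, 0.263, 0.0888]
ee_rot: [3.141, -0.001, -1.703]
force: [-0.0, 1.1, -1.2]
width: 0.0275
gripper_force: 30.0
```

```bash
python3 -c "
from h import *
go(.4648,.2634,.033,1.435)
f=viewer.grab_frame('scene')['color'];cv2.imwrite('pics/g.png',cv2.resize(f[110:250,270:470],None,fx=3.5,fy=3.5))"
```

```text
shift [-0.05 -0.05  5.58] turn 0.2 q6 -1.015256787608838 -> -1.011625991444877
```

View pics/g.png

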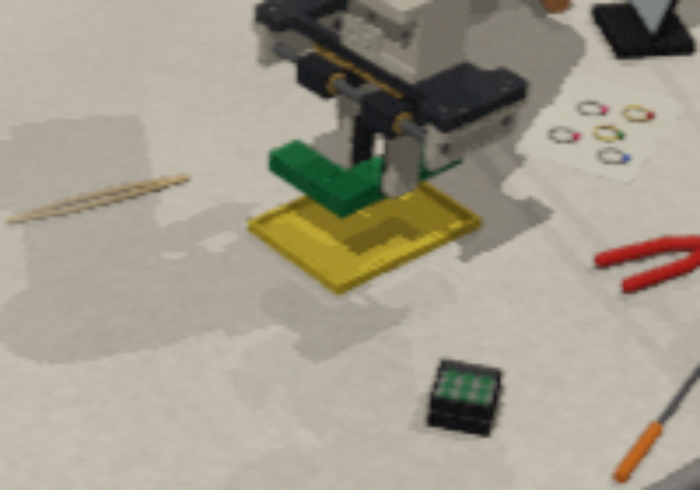

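Slab is held level over the tray, aligned with it (slab corner (343,210), tray corner (340,290)). Lower it.

{"api": "servo_tool", "payload": {
  "targets": [
    {"xyz": [-0.05,-0.05,2],"angular": [0,0,0],"claw": 2.2},
    {"xyz": [0,0,1.5],"angular": [0,0,0],"claw": 2.2},
    {"xyz": [0,0,1],"angular": [0,0,0],"claw": 2.2},
    {"xyz": [0,0,0.6],"angular": [0,0,0],"claw": 2.2},
    {"xyz": [0,0,0.4],"angular": [0,0,0],"claw": 2.2},
    {"xyz": [0,0,0.1],"angular": [0,0,0],"claw": 2.2},
    {"xyz": [0,0,0],"angular": [0,0,0],"claw": 2.2},
    {"xyz": [0,0,0],"angular": [0,0,0],"claw": 2.2}
  ]
}}

```text
t: 27.5
eef_pos: [0.4654, 0.264, 0.034]
ee_rot: [-3.141, 0.001, -1.707]
force: [0.1, 0.7, -1.4]
width: 0.0276
gripper_force: 30.0
```

Down another 1 mm, release, and rise.

{"api": "servo_tool", "payload": {
  "targets": [
    {"xyz": [0,0,0.08],"angular": [0,0,0],"claw": 2.2},
    {"xyz": [0,0,0],"angular": [0,0,0],"claw": 2.2},
    {"xyz": [0,0,0],"angular": [0,0,0],"claw": 4.2},
    {"xyz": [0,0,0],"angular": [0,0,0],"claw": 4.2},
    {"xyz": [0,0,0],"angular": [0,0,0],"claw": 4.2},
    {"xyz": [0,0,-1],"angular": [0,0,0],"claw": 4.2},
    {"xyz": [0,0,-3],"angular": [0,0,0],"claw": 4.2},
    {"xyz": [0,0,-4.5],"angular": [0,0,0],"claw": 7.5},
    {"xyz": [0,0,0],"angular": [0,0,0],"claw": 7.5},
    {"xyz": [0,0,0],"angular": [0,0,0],"claw": 7.5}
  ]
}}

```text
t: 28.5
eef_pos: [0.4657, 0.2645, 0.1196]
ee_rot: [-3.14, 0.003, -1.707]
force: [-0.9, -0.5, 0.2]
width: 0.0605
gripper_force: 0.0
```

```bash
python3 -c "
from h import *
go(.6432,-.1733,.11,-1.8333);go(.6432,-.1733,.11,-1.8333+np.pi/2)"
```

```text
shift [ 40.97 -23.52   0.96] turn 7.2 q6 -1.0186967530347035 -> -1.6718259398509594
shift [ 40.97 -23.52   0.96] turn -82.8 q6 -1.0186967530347035 -> -3.242622266645856
```

{"api": "servo_tool", "payload": {
  "targets": [
    {"xyz": [3.41,-1.96,0],"angular": [0,0,0],"claw": 7.5},
    {"xyz": [3.41,-1.96,0],"angular": [0,0,0],"claw": 7.5},
    {"xyz": [3.41,-1.96,0],"angular": [0,0,0],"claw": 7.5},
    {"xyz": [3.41,-1.96,0],"angular": [0,0,0],"claw": 7.5},
    {"xyz": [3.41,-1.96,0],"angular": [0,0,0],"claw": 7.5},
    {"xyz": [3.41,-1.96,0],"angular": [0,0,0],"claw": 7.5},
    {"xyz": [3.41,-1.96,0],"angular": [0,0,0],"claw": 7.5},
    {"xyz": [3.41,-1.96,0],"angular": [0,0,0],"claw": 7.5},
    {"xyz": [3.41,-1.96,0],"angular": [0,0,0],"claw": 7.5},
    {"xyz": [3.41,-1.96,0],"angular": [0,0,0],"claw": 7.5},
    {"xyz": [3.41,-1.96,0],"angular": [0,0,0],"claw": 7.5},
    {"xyz": [3.41,-1.96,0],"angular": [0,0,0],"claw": 7.5},
    {"xyz": [0,0,0],"angular": [0,0,-8.5],"claw": 7.5},
    {"xyz": [0,0,0],"angular": [0,0,-8.5],"claw": 7.5},
    {"xyz": [0,0,0],"angular": [0,0,-8.5],"claw": 7.5},
    {"xyz": [0,0,0],"angular": [0,0,-8.5],"claw": 7.5},
    {"xyz": [0,0,0],"angular": [0,0,-8.5],"claw": 7.5},
    {"xyz": [0,0,0],"angular": [0,0,-8.5],"claw": 7.5},
    {"xyz": [0,0,0],"angular": [0,0,-8.5],"claw": 7.5},
    {"xyz": [0,0,0],"angular": [0,0,-8.5],"claw": 7.5}
  ]
}}

```text
t: 30.5
eef_pos: [0.6419, -0.1735, 0.1164]
ee_rot: [3.141, 0.002, -0.514]
force: [0.0, -0.7, -0.9]
width: 0.0749
gripper_force: 0.0
```

{"api": "servo_tool", "payload": {
  "targets": [
    {"xyz": [0,0,0],"angular": [0,0,-7.4],"claw": 7.5},
    {"xyz": [0,0,0],"angular": [0,0,-7.4],"claw": 7.5},
    {"xyz": [0,0,0],"angular": [0,0,0],"claw": 7.5},
    {"xyz": [0,0,0],"angular": [0,0,0],"claw": 7.5}
  ]
}}

```text
t: 30.9
eef_pos: [0.6422, -0.1735, 0.1168]
ee_rot: [3.141, 0.001, -0.265]
force: [-0.4, 0.2, 0.4]
width: 0.0749
gripper_force: 0.0
```

```bash
python3 -c "
from h import *
go(.6432,-.1733,.030,-1.8333+np.pi/2)
f=viewer.grab_frame('scene')
J=json.load(open('J.json'));c=Cam(f);im=f['color'].copy()
def dr(x,y,th,a,b,z,col):
    R=np.array([[np.cos(th),-np.sin(th)],[np.sin(th),np.cos(th)]])
    P=np.c_[np.array([(-a,-b),(a,-b),(a,b),(-a,b)])/2@R.T+[x,y],[z]*4]
    cv2.polylines(im,[np.int32(c.proj(P)*16)],True,col,1,cv2.LINE_AA,4)
dr(.4409,.2808,1.435,.118,.08,.019,(0,0,255));dr(.4238,.3033,1.435,.042,.042,.029,(255,0,0))
cv2.imwrite('pics/i.png',cv2.resize(im[130:230,320:450],None,fx=4,fy=4,interpolation=cv2.INTER_CUBIC))"
```

```text
shift [ 0.09 -0.05  8.68] turn -0.2 q6 1.2768683232116318 -> 1.274608000216538
```

View pics/i.png

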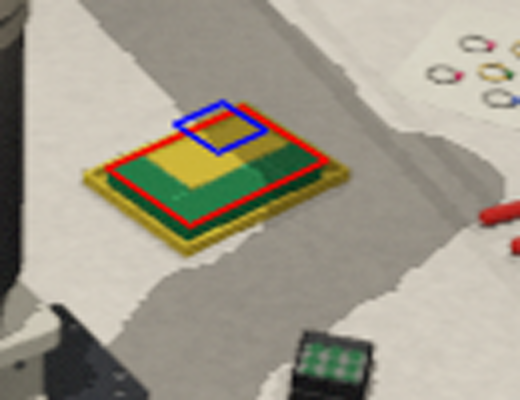

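Slab lies flat inside the yellow tray where planned (red outline coincides, notch free under the blue outline). Pick the blue box.

{"api": "servo_tool", "payload": {
  "targets": [
    {"xyz": [0.09,-0.05,3],"angular": [0,0,0],"claw": 7.5},
    {"xyz": [0,0,3],"angular": [0,0,0],"claw": 7.5},
    {"xyz": [0,0,1.7],"angular": [0,0,0],"claw": 7.5},
    {"xyz": [0,0,1],"angular": [0,0,0],"claw": 7.5},
    {"xyz": [0,0,0],"angular": [0,0,0],"claw": 3.5},
    {"xyz": [0,0,0],"angular": [0,0,0],"claw": 3.5},
    {"xyz": [0,0,0],"angular": [0,0,0],"claw": 3.5},
    {"xyz": [0,0,0],"angular": [0,0,0],"claw": 3.5},
    {"xyz": [0,0,0],"angular": [0,0,0],"claw": 3.5},
    {"xyz": [0,0,0],"angular": [0,0,0],"claw": 3.5},
    {"xyz": [0,0,0],"angular": [0,0,0],"claw": 3.5}
  ],
  "force": 20
}}

```text
t: 32.05
eef_pos: [0.6442, -0.1733, 0.0316]
ee_rot: [-3.141, -0.001, -0.261]
force: [-1.3, 0.9, 6.5]
width: 0.0417
gripper_force: 20.0
```

{"api": "servo_tool", "payload": {
  "targets": [
    {"xyz": [0,0,-1.5],"angular": [0,0,0],"claw": 3.5},
    {"xyz": [0,0,-3],"angular": [0,0,0],"claw": 3.5},
    {"xyz": [0,0,-3],"angular": [0,0,0],"claw": 3.5},
    {"xyz": [0,0,0],"angular": [0,0,0],"claw": 3.5},
    {"xyz": [0,0,0],"angular": [0,0,0],"claw": 3.5}
  ]
}}

```text
t: 32.55
eef_pos: [0.6441, -0.1732, 0.1072]
ee_rot: [-3.141, -0.002, -0.262]
force: [0.1, -0.1, -1.1]
width: 0.0419
gripper_force: 20.0
```

```bash
python3 -c "
from h import *
go(.4238,.3033,.10,-.136)"
```

```text
shift [-33.62 -40.33   0.72] turn -7.2 q6 1.2802764208008324 -> 2.0383700125078685
```

{"api": "servo_tool", "payload": {
  "targets": [
    {"xyz": [-2.59,-3.1,0],"angular": [0,0,0],"claw": 3.5},
    {"xyz": [-2.59,-3.1,0],"angular": [0,0,0],"claw": 3.5},
    {"xyz": [-2.59,-3.1,0],"angular": [0,0,0],"claw": 3.5},
    {"xyz": [-2.59,-3.1,0],"angular": [0,0,0],"claw": 3.5},
    {"xyz": [-2.59,-3.1,0],"angular": [0,0,0],"claw": 3.5},
    {"xyz": [-2.59,-3.1,0],"angular": [0,0,0],"claw": 3.5},
    {"xyz": [-2.59,-3.1,0],"angular": [0,0,0],"claw": 3.5},
    {"xyz": [-2.59,-3.1,0],"angular": [0,0,0],"claw": 3.5},
    {"xyz": [-2.59,-3.1,0],"angular": [0,0,0],"claw": 3.5},
    {"xyz": [-2.59,-3.1,0],"angular": [0,0,0],"claw": 3.5},
    {"xyz": [-2.59,-3.1,0],"angular": [0,0,0],"claw": 3.5},
    {"xyz": [-2.59,-3.1,0],"angular": [0,0,0],"claw": 3.5},
    {"xyz": [-2.59,-3.1,0],"angular": [0,0,0],"claw": 3.5},
    {"xyz": [0,0,0],"angular": [0,0,-7.2],"claw": 3.5},
    {"xyz": [0,0,0],"angular": [0,0,0],"claw": 3.5},
    {"xyz": [0,0,0],"angular": [0,0,0],"claw": 3.5}
  ]
}}

```text
t: 34.15
eef_pos: [0.4223, 0.3024, 0.105]
ee_rot: [3.14, 0.001, -0.139]
force: [0.4, 0.3, -0.4]
width: 0.0416
gripper_force: 20.0
```

```bash
python3 -c "
from h import *
go(.4238,.3033,.035,-.136)"
```

```text
shift [ 0.13 -0.11  7.  ] turn -0.2 q6 0.4323793712036487 -> 0.42906939289331025
```

{"api": "servo_tool", "payload": {
  "targets": [
    {"xyz": [0.05,-0.1,2.5],"angular": [0,0,0],"claw": 3.5},
    {"xyz": [0,0,2],"angular": [0,0,0],"claw": 3.5},
    {"xyz": [0,0,1.2],"angular": [0,0,0],"claw": 3.5},
    {"xyz": [0,0,0.8],"angular": [0,0,0],"claw": 3.5},
    {"xyz": [0,0,0.5],"angular": [0,0,0],"claw": 3.5},
    {"xyz": [0,0,0.05],"angular": [0,0,0],"claw": 3.5},
    {"xyz": [0,0,0],"angular": [0,0,0],"claw": 3.5},
    {"xyz": [0,0,0],"angular": [0,0,0],"claw": 3.5}
  ]
}}

```text
t: 34.95
eef_pos: [0.4236, 0.3044, 0.0358]
ee_rot: [-3.141, -0.001, -0.136]
force: [0.1, 0.8, -0.7]
width: 0.042
gripper_force: 20.0
```

Gripped at 0.0316, so 1 mm more, then release, rise and swing clear.

{"api": "servo_tool", "payload": {
  "targets": [
    {"xyz": [0,0,0.1],"angular": [0,0,0],"claw": 3.5},
    {"xyz": [0,0,0],"angular": [0,0,0],"claw": 3.5},
    {"xyz": [0,0,0],"angular": [0,0,0],"claw": 5.2},
    {"xyz": [0,0,0],"angular": [0,0,0],"claw": 5.2},
    {"xyz": [0,0,0],"angular": [0,0,0],"claw": 5.2},
    {"xyz": [0,0,-1],"angular": [0,0,0],"claw": 5.2},
    {"xyz": [0,0,-4],"angular": [0,0,0],"claw": 5.2},
    {"xyz": [0,0,-5],"angular": [0,0,0],"claw": 5.2},
    {"xyz": [0,4,-2],"angular": [0,0,0],"claw": 5.2},
    {"xyz": [0,4,0],"angular": [0,0,0],"claw": 5.2},
    {"xyz": [0,4,0],"angular": [0,0,0],"claw": 5.2},
    {"xyz": [0,4,0],"angular": [0,0,0],"claw": 5.2},
    {"xyz": [0,4,0],"angular": [0,0,0],"claw": 5.2},
    {"xyz": [0,4,0],"angular": [0,0,0],"claw": 5.2},
    {"xyz": [0,4,0],"angular": [0,0,0],"claw": 5.2},
    {"xyz": [0,0,0],"angular": [0,0,0],"claw": 5.2},
    {"xyz": [0,0,0],"angular": [0,0,0],"claw": 5.2}
  ]
}}

```text
t: 36.65
eef_pos: [0.3855, 0.026, 0.1549]
ee_rot: [-3.141, -0.001, -0.138]
force: [0.7, 0.4, -0.1]
width: 0.0522
gripper_force: 0.0
```

```bash
python3 -c "
from h import *
a=viewer.grab_frame('top')['color'];b=viewer.grab_frame('scene')['color']
r=lambda m,w,h:cv2.resize(m,(w,h),interpolation=cv2.INTER_CUBIC)
cv2.imwrite('pics/z.png',np.vstack([r(a[170:350,120:560],800,327),np.hstack([r(b[150:210,320:420],400,240),r(b[250:350,115:245],400,240)])]))"
```

```text
(no output)
```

View pics/z.png

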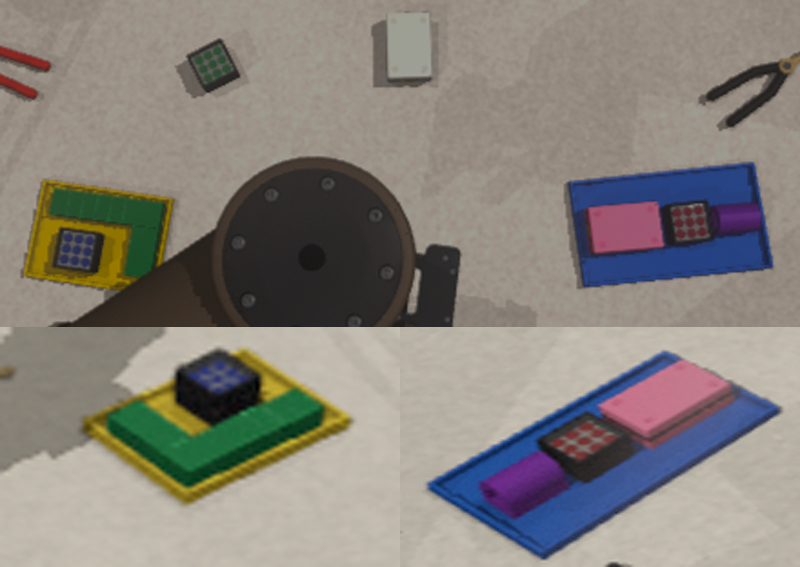

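All five pieces lie flat inside their trays: blue box (78,250) in the slab's notch, and pink (625,228), red (690,222) and ring (738,219) side by side. The ring end is clear of the lip in the side view, and the green box and white mould haven't moved.

```bash
python3 -c "
from station import order
print(order.job_done())"
```

```text
the job is handed in; nothing more can be done
None
```

The job is handed in at about 37 s: the last pictures show all five pieces lying flat inside their own trays, with the green stones and white mould left in place; the judge's result was not shown.

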